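# Run in the hand-cranked rub tester and park its turntable

## Task

Run in the paper specimen on the rub tester: with the orange crank knob, drive the heavy steel turntable anticlockwise (seen from above) up to 15 rpm and keep the turntable between 12.5 and 17.5 rpm for 6 seconds without a break, never letting it pass 25 rpm. The crank pulls the turntable only through a slipping magnetic hub, so watch the turntable itself, not the crank. Then bring the turntable to a stop with its red index bar inside the green sector of the housing, let go of the knob and leave everything at rest; drive and brake only through the crank, keep the fingers off the turntable, leave the blue rub head resting on the specimen, and do not disturb the things standing around.

Things in the scene. Friction and masses are not known exactly. Their poses are not given: they have to be found in the camera images.
- tester: The fixed rub tester: white round drum housing 330 mm across, 58 mm high. Origin: centre of its underside, on the vertical axis shared by turntable and crank; z up. A GREEN sector, 0.20 rad to either side of the tester's own -x direction, is painted on the housing's rim outside the turntable (radius 137 to 161 mm).
- park (a point): Middle of the green sector: on the housing's rim 149 mm from the axis, in the tester's -x direction, 60 mm above the bench.
- index (a point): Outer end of the RED radial index bar (46 x 13 mm) on the turntable, 122 mm from the axis, 75 mm above the bench; flush, goes round with the turntable. The turntable is a steel disc 260 mm across, 10 mm thick, its top 74 mm above the bench, with a paper specimen on it.
- turntable (a joint): Turntable angle against the housing (rad), anticlockwise from above positive, counted on over full turns; 0 and whole turns = red bar at mid green sector. Nominal inertia 0.034 kg m2 (4 kg; may differ by a third). Drag: 0.008 N m s/rad plus dry friction 0.040 N m, nearly all from the rub head (0.35 to 2.1 times that). Time constant about 0.7 s. 15 rpm = 1.571 rad/s.
- crank (a joint): Crank angle relative to the TURNTABLE (rad), anticlockwise positive, counted on over full turns, endless; 0 = crank arm points away from the red bar (180 degrees). The slip hub passes 0.040 N m per rad/s of this joint's speed to the turntable, either way, and has no stiffness: at 15 rpm the crank itself must turn about twice as fast as the turntable (1.4 to 2.6 times, unknown).
- axis (a point): Point on the vertical axis of turntable and crank, 143 mm above the bench, level with knob_grip. Below it the black hub cap of the crank, 52 mm across, top at 108 mm.
- knob_grip (a point): Grip point of the ORANGE crank knob, on its axis, 65 mm from the rotation axis, 143 mm above the bench. The knob is an upright cylinder 30 mm across, from 110 to 168 mm above the bench, and spins freely on its own upright pin, so a gripper holding it from above need not turn while carrying it round. The dark crank arm under it is 22 mm wide, top at 107 mm.
- jar: Bystander: brown glass jar with a blue cap, 70 mm across, 90 mm high; origin at the centre of its underside.
- weight: Bystander: brass test weight with a knob, 52 mm across, 74 mm high, 0.6 kg; origin at the centre of its underside.
- tape: Bystander: ring-shaped cardboard core lying flat, 90 mm across, 25 mm high; origin at the centre of its underside.
- cards: Bystander: pack of white specimen cards, 100 x 140 x 30 mm; origin at the centre of its underside.
- rub_head (a joint): Height (m) of the rub head above the specimen, 0 = resting on it, where it must stay. It is a blue block, 36 x 44 x 28 mm, nominal 62 g (0.45 to 1.7 times that), 108 mm from the axis on the tester's +x side, in an open aluminium cage (post and block tops 102 mm above the bench) that lets it slide only up and down; its weight brakes the turntable by dry friction (coefficient about 0.6).

How it is judged:
By the outcome, as a careful person would: the job done as asked, in the order asked, and still so for the second after the job is handed in, with the robot touching nothing.
It also fails if it takes over 64 s, if anything falls off the work surface, if the arm or the gripper's body presses on something with over 40 N, if the wrist force passes 120 N, or if a joint passes its speed limit or range.

## Robot

A 6-joint arm with a two-finger parallel gripper is mounted at the origin on the work surface. World frame = base frame: x ahead of the robot, y to its left, z up, the work surface at z = 0. Lengths are in mm, angles in rad, forces in N, time in s.
With the tool pointing down it reaches from about 400 to 925 mm from the base axis. Payload 12.5 kg.
Tool frame: the origin (TCP) lies on the centre line of the jaws, within the pads' length; the fingertips stand 14 mm ahead of it and the grasp point (between the pads) lies 5 mm behind it; z points along the fingers, x is the direction in which the jaws open and shut, and the axes are right-handed (so a half turn about z gives the same grasp; the last joint's range is limited). The gripper opens to 95 mm and grips with 3 to 60 N. Pads are 20 mm wide; open, the fingers measure 119 mm over their backs; the gripper's body (75 mm by 180 mm) begins 59 mm behind the grasp point.
Start: joints at [1.033, 0.491, 1.559, -0, 1.092, -0.106], TCP at [261.552, 567.658, 228.661] pointing down, gripper open.
Joint ranges: [-3.1, 3.1], [-0.84, 2.19], [0.05, 2.79], [-1.13, 4.28], [0.06, 2.93], [-2.69, 2.69]. Speed limits (rad/s): [2.22, 2.22, 2.79, 3.14, 3.14, 3.14].

## Interface

Orientations are given as [roll, pitch, yaw] about the fixed x, y, z axes, in that order (R = Rz(yaw) Ry(pitch) Rx(roll)).
In Python, from cell import state, read_camera, job_done gives the robot as it stands.
- The arm moves only by the shell command python3 -m handwheel 'ROWS'. ROWS is JSON, a list of rows, each an object of numbers: "hand": the finger opening in m, from 0 to 0.0951; "x", "y", "z": the shift along the world's x, y, z in m; "spin": the turn about the world's z in units of 5 degrees (1.0 is 5 degrees). In form: [{"hand": .., "x": .., "y": .., "z": .., "spin": ..}, ...]. A call has 1 to 20 rows; each row is the pose to reach, as a shift and turn from the pose commanded when the call began; what a row does not reach only later rows make up. A row lasts 1/12 s, in which the tool goes at most 41.7 mm and 7.16 degrees, less where a joint would pass 70% of its speed; a pose out of reach is approached as far as the arm can. A call with a gripper value outside its range is refused whole. The fingers move at their own pace and stop on an object; the grip force is fixed at half the most. Time passes only in rows, so rows that repeat a pose let the fingers close. It gives the time, the measured TCP pose, the force and the opening at its end, in the units of the state.
- state(): the state, without advancing time (a new reading comes with each control period).
- read_camera(name): name is "side" or "top" or "wrist"; returns a dict with "img" (384x512x3 uint8, red, green, blue), "fx", "fy", "cx", "cy" (pixels), "T" (4x4, takes a point from camera to world coordinates). Camera axes: x right, y down, z forward; pixel columns grow to the right and rows downward; lengths in mm; the calibration is good to about 2 mm. The wrist camera is an equidistant fisheye: a pixel r from the principal point sees the ray r / f radians off the axis. A picture is of the moment at which its call begins. There is no depth.
- job_done(): hands the job in, once; it reports no verdict.
The state is a dict: "t": time; "joints": joint angles; "qvel": joint speeds; "tau": joint torques, N m; "eef_pos": TCP position; "tcp_rot": TCP orientation; "ft_force": force on the tool from outside, world axes, zero at the start; "moment": the same for the moment, N m; "opening": opening from 0.0 (shut) to 1.0 (fully open).
Only numpy, scipy, OpenCV 4.12 (cv2) and the standard library are available. Lean on these libraries where they do the work, as an engineer would, in place of code of your own. Each camera call takes 0.05 s, during which the arm holds its last target. There are 200 camera calls.

## Working session

There is one attempt and no reset: what is moved stays moved. The work goes in short steps, Python scripts to look and compute and a shell command to move; the robot and the scene stay as the last step left them, time stands still between calls to the robot, and variables do not carry over. Pictures are saved under pics/ and viewed, about 8 in all and at most 12, crops included, and the job is handed in when it is done.

```bash
mkdir -p pics; ls
python3 - <<'E'
from cell import state, read_camera
import cv2, numpy as np
s=state(); print(s)
a=[read_camera(n) for n in("top","side")]
for n,c in zip(("top","side"),a):
    print(n,c["fx"],c["fy"],c["cx"],c["cy"],c["T"].round(3).tolist() if hasattr(c["T"],"round") else c["T"])
    cv2.imwrite(f"pics/{n}0.png",c["img"][:,:,::-1])
cv2.imwrite("pics/both0.png",cv2.resize(np.vstack([c["img"][:,:,::-1] for c in a]),None,fx=.78,fy=.78))
E
```

```text
pics
{'t': 0.0, 'joints': array([ 1.03339416e+00,  4.91585307e-01,  1.55947389e+00, -2.47134485e-05,
        1.09166696e+00, -1.05614228e-01]), 'qvel': array([-0.00073768,  0.00020595, -0.0004834 ,  0.00071244, -0.00074446,
        0.00049605]), 'tau': array([-1.25213563e-03, -6.12639499e+01, -2.58188760e+01,  6.92002242e-02,
        4.81184316e-02, -7.13330587e-05]), 'eef_pos': array([261.43293429, 567.44015932, 228.03732078]), 'tcp_rot': array([-3.14149496e+00,  1.12949168e-03,  1.13901985e+00]), 'ft_force': array([ 0.02063861,  0.23116664, -0.11537995]), 'moment': array([ 0.00278638,  0.0143494 , -0.02207623]), 'opening': 1.0002316487032525}
top 367.32812910842125 367.32812910842125 252.27053049302742 191.83962773630333 [[-0.015, -0.985, 0.174, 335.658], [-1.0, 0.015, -0.002, -54.382], [-0.001, -0.174, -0.985, 1422.48], [0.0, 0.0, 0.0, 1.0]]
side 498.75244524278077 498.75244524278077 255.7010653386669 201.51244675040078 [[-0.859, -0.3, 0.414, -239.618], [-0.511, 0.495, -0.703, 1334.502], [0.006, -0.816, -0.578, 1266.104], [0.0, 0.0, 0.0, 1.0]]
```

View pics/top0.png

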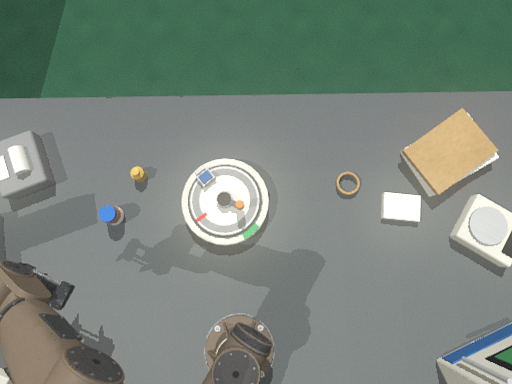

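View pics/side0.png

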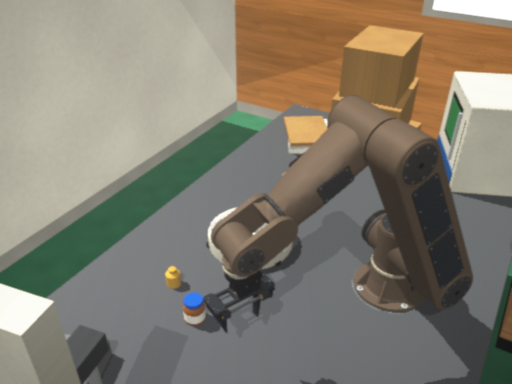

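Top view: tester at (226,201), red bar (201,217), green sector (251,231), rub head (205,177), orange knob (239,205). The jar (112,214) and weight (138,174) are to its left; the tape and cards are to its right.

```bash
cat > h.py <<'E'
from cell import state, read_camera
import cv2, numpy as np
def ray(c,u,v,z):
    T=np.array(c["T"]); d=T[:3,:3]@[(u-c["cx"])/c["fx"],(v-c["cy"])/c["fy"],1]; o=T[:3,3]
    return (o+d*(z-o[2])/d[2])[:2]
def blob(c,lo,hi,box=None):
    h=cv2.cvtColor(c["img"],cv2.COLOR_RGB2HSV); m=cv2.inRange(h,np.array(lo),np.array(hi))
    if box: 
        k=np.zeros_like(m); k[box[1]:box[3],box[0]:box[2]]=1; m=m*k
    n,_,st,ce=cv2.connectedComponentsWithStats(m)
    if n<2: return None
    i=1+st[1:,4].argmax(); return ce[i][0],ce[i][1],int(st[i,4])
def look(c,box=(170,150,285,255)):
    r={}
    for n,lo,hi,z in(("red",(0,150,90),(6,255,255),74),("red2",(174,150,90),(180,255,255),74),("green",(50,120,60),(80,255,255),60),
                 ("orange",(8,150,120),(20,255,255),168),("blue",(100,90,50),(125,255,255),102)):
        b=blob(c,lo,hi,box)
        if b: r[n]=(*ray(c,b[0],b[1],z),b[2])
    return r
E
python3 - <<'E'
from h import *
c=read_camera("top"); L=look(c)
for k,v in L.items(): print(k,np.round(v,1))
# drum rim ellipse from bright pixels
g=cv2.cvtColor(c["img"],cv2.COLOR_RGB2HSV)
m=cv2.inRange(g,(0,0,185),(180,60,255)); k=np.zeros_like(m);k[145:260,170:285]=1
P=np.argwhere(m*k); hull=cv2.convexHull(P[:,::-1].astype(np.int32))
pts=np.array([ray(c,u,v,58) for u,v in hull[:,0]]); 
A=np.c_[2*pts,np.ones(len(pts))]; s=np.linalg.lstsq(A,(pts**2).sum(1),rcond=None)[0]
print("drum",s[:2],np.sqrt(s[2]+s[0]**2+s[1]**2))
for n,b,z in(("jar",blob(c,(105,150,80),(125,255,255),(90,190,130,240)),90),("weight",blob(c,(15,120,80),(30,255,255),(120,155,155,195)),60)): print(n,b,b and ray(c,b[0],b[1],z))
cv2.imwrite("pics/crop.png",cv2.resize(c["img"][145:260,170:285,::-1],None,fx=5,fy=5,interpolation=cv2.INTER_CUBIC))
E
```

```text
blue [629.  116.4  82. ]
drum [546.60892287  47.84527197] 163.8891332727496
jar (np.float64(107.08133971291866), np.float64(213.3062200956938), 209) [499.74003794 473.80318674]
weight (np.float64(136.96666666666667), np.float64(172.89166666666668), 120) [656.32558702 380.36343598]
```

View pics/crop.png

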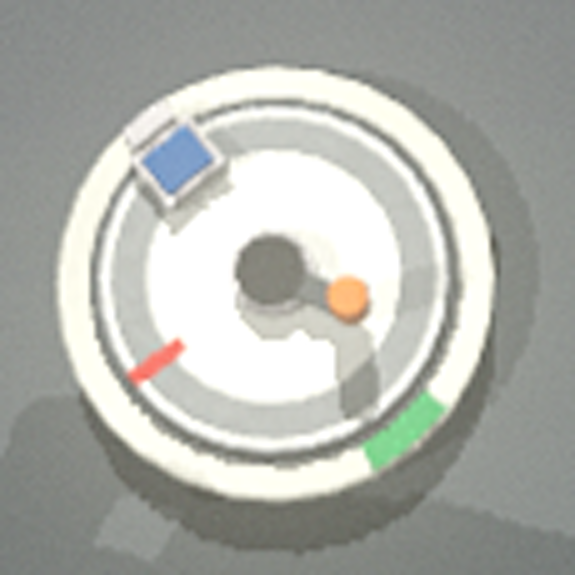

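Crop: blue head at upper left, knob (348,298), red bar (157,361), green sector (404,430). The colours are pale, so I'll loosen the masks.

```bash
sed -i 's/(0,150,90),(6,255,255)/(0,90,90),(6,255,255)/;s/(174,150,90)/(172,90,90)/;s/(50,120,60),(80/(50,70,60),(85/;s/(8,150,120),(20/(8,70,120),(20/' h.py
python3 - <<'E'
from h import *
for n,box in (("top",(170,150,285,255)),):
    c=read_camera(n); L=look(c,box)
    for k,v in L.items(): print(k,np.round(v,1))
ax=np.array([546.6,47.8])
for k,z in L.items():
    d=np.array(z[:2])-ax; print(k,np.hypot(*d),np.degrees(np.arctan2(d[1],d[0])))
w=read_camera("wrist"); print({k:w[k] for k in("fx","fy","cx","cy")},np.round(w["T"],3).tolist())
cv2.imwrite("pics/w0.png",w["img"][:,:,::-1]); s=state(); print(s["t"],s["eef_pos"])
E
```

```text
red [482.8 134.4  35. ]
green [430.8 -47.1  92. ]
orange [514.1 -10.3  64. ]
blue [629.  116.5  81. ]
red 107.55585775198284 126.35978650977302
green 149.6739184396824 -140.6670499340821
orange 66.60650768731583 -119.24826099614154
blue 107.24734238173366 39.81352874330982
{'fx': 297.3186396354542, 'fy': 297.3186396354542, 'cx': 253.840538561716, 'cy': 194.23883212322582} [[0.418, 0.881, 0.221, 200.179], [0.908, -0.405, -0.103, 596.459], [-0.001, 0.244, -0.97, 384.86], [0.0, 0.0, 0.0, 1.0]]
0.25 [261.52654307 567.56147318 228.39254164]
```

View pics/w0.png

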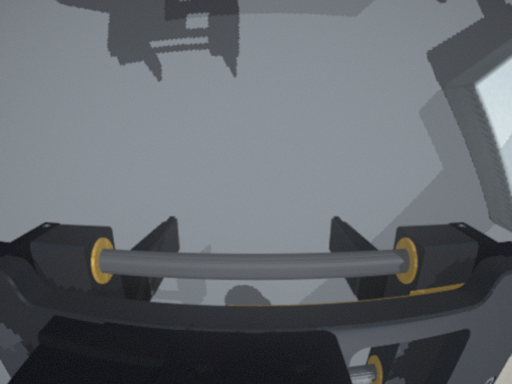

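Wrist camera sits on the tool's side at 155° (world) and sees past the fingertips. I'll turn the tool by 45° so it watches the near and green side of the tester, and go above the knob.

```bash
python3 -m handwheel '[{"hand":0.07,"x":0.1,"y":-0.23,"z":0,"spin":5},{"hand":0.07,"x":0.253,"y":-0.577,"z":0,"spin":9},{"hand":0.07,"x":0.253,"y":-0.577,"z":0,"spin":9},{"hand":0.07,"x":0.253,"y":-0.577,"z":0,"spin":9},{"hand":0.07,"x":0.253,"y":-0.577,"z":0,"spin":9},{"hand":0.07,"x":0.253,"y":-0.577,"z":0,"spin":9},{"hand":0.07,"x":0.253,"y":-0.577,"z":0,"spin":9},{"hand":0.07,"x":0.253,"y":-0.577,"z":0,"spin":9},{"hand":0.07,"x":0.253,"y":-0.577,"z":0,"spin":9},{"hand":0.07,"x":0.253,"y":-0.577,"z":0,"spin":9},{"hand":0.07,"x":0.253,"y":-0.577,"z":0,"spin":9},{"hand":0.07,"x":0.253,"y":-0.577,"z":0,"spin":9},{"hand":0.07,"x":0.253,"y":-0.577,"z":0,"spin":9},{"hand":0.07,"x":0.253,"y":-0.577,"z":0,"spin":9},{"hand":0.07,"x":0.253,"y":-0.577,"z":0,"spin":9},{"hand":0.07,"x":0.253,"y":-0.577,"z":0,"spin":9},{"hand":0.07,"x":0.253,"y":-0.577,"z":0,"spin":9},{"hand":0.07,"x":0.253,"y":-0.577,"z":0,"spin":9},{"hand":0.07,"x":0.253,"y":-0.577,"z":0,"spin":9}]'
python3 - <<'E'
from h import *
s=state(); print(s["t"],s["eef_pos"],s["tcp_rot"],s["joints"].round(3))
a=[read_camera(n) for n in("wrist","top")]
print(np.round(a[0]["T"],3).tolist())
cv2.imwrite("pics/m1.png",cv2.resize(np.vstack([c["img"][:,:,::-1] for c in a]),None,fx=.78,fy=.78))
E
```

```text
t: 1.83
eef_pos: [514.1, -8.7, 228.6]
tcp_rot: [-3.141, -0.0, 1.924]
ft_force: [-0.1, -0.3, 1.2]
opening: 0.735
1.8333 [514.08911183  -8.74749891 228.56662281] [-3.14123119e+00 -4.99510460e-04  1.92442354e+00] [-0.146  0.334  1.827  0.     0.981 -2.07 ]
[[-0.347, 0.91, 0.228, 450.786], [0.938, 0.337, 0.084, -31.965], [-0.0, 0.243, -0.97, 385.132], [0.0, 0.0, 0.0, 1.0]]
```

View pics/m1.png

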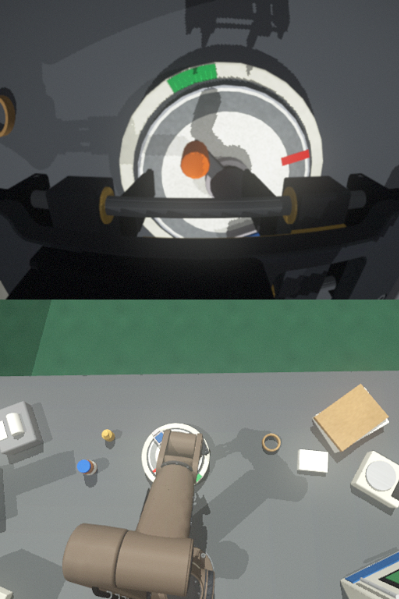

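Wrist view (0.78 scale): knob (195,160), green (192,76), red bar (296,158), all clear. The top view is mostly blocked by the arm.

```bash
cat >> h.py <<'E'
def wray(c,u,v,z):
    T=np.array(c["T"]); a=np.array([(u-c["cx"])/c["fx"],(v-c["cy"])/c["fy"]]); r=np.hypot(*a)
    d=T[:3,:3]@np.r_[np.sin(r)*a/max(r,1e-9),np.cos(r)]; o=T[:3,3]
    return (o+d*(z-o[2])/d[2])[:2]
AX=np.array([546.5,47.7]); GREEN=np.radians(-140.4)
def wlook(c,ax=None):
    ax=AX if ax is None else ax; h=cv2.cvtColor(c["img"],cv2.COLOR_RGB2HSV); r={}
    for n,lo,hi,z in(("red",(0,150,60),(5,255,255),74),("green",(50,90,50),(85,255,255),60),("orange",(6,150,60),(18,255,255),168)):
        m=cv2.inRange(h,np.array(lo),np.array(hi))
        if n=="red": m|=cv2.inRange(h,np.array((174,150,60)),np.array((180,255,255)))
        k,lab,st,ce=cv2.connectedComponentsWithStats(m); best=None
        for i in range(1,k):
            p=wray(c,*ce[i],z); rad=np.hypot(*(p-ax))
            ok=abs(rad-{"red":99,"green":149,"orange":65}[n])<{"red":22,"green":15,"orange":30}[n]
            if ok and st[i,4]>20 and (best is None or st[i,4]>best[1]): best=(p,int(st[i,4]),rad,np.arctan2(*(p-ax)[::-1]))
        if best: r[n]=best
    return r
E
python3 - <<'E'
from h import *
c=read_camera("wrist")
for k,v in wlook(c).items(): print(k,np.round(v[0],1),v[1],round(v[2],1),np.degrees(v[3]).round(1))
print(state()["t"])
E
```

```text
red [482.1 133.5] 319 107.3 126.9
green [430.1 -47.9] 1208 150.6 -140.6
orange [515.2 -11.2] 947 66.7 -117.9
1.9833
```

```bash
python3 -m handwheel '[{"hand":0.07,"x":0.0005,"y":-0.001,"z":-0.04,"spin":0},{"hand":0.07,"x":0.0005,"y":-0.001,"z":-0.075,"spin":0},{"hand":0.07,"x":0.0005,"y":-0.001,"z":-0.09,"spin":0},{"hand":0.07,"x":0.0005,"y":-0.001,"z":-0.09,"spin":0},{"hand":0.02,"x":0.0005,"y":-0.001,"z":-0.09,"spin":0},{"hand":0.02,"x":0.0005,"y":-0.001,"z":-0.09,"spin":0},{"hand":0.02,"x":0.0005,"y":-0.001,"z":-0.09,"spin":0},{"hand":0.02,"x":0.0005,"y":-0.001,"z":-0.09,"spin":0},{"hand":0.02,"x":0.0005,"y":-0.001,"z":-0.09,"spin":0},{"hand":0.02,"x":0.0005,"y":-0.001,"z":-0.09,"spin":0}]'
python3 - <<'E'
from h import *
c=read_camera("wrist")
for k,v in wlook(c).items(): print(k,np.round(v[0],1),v[1],round(v[2],1),np.degrees(v[3]).round(2))
s=state();print(s["t"],s["eef_pos"],s["ft_force"],s["opening"])
cv2.imwrite("pics/w2.png",c["img"][:,:,::-1])
E
```

```text
t: 2.82
eef_pos: [515.2, -10.4, 139.3]
tcp_rot: [3.141, 0.0, 1.924]
ft_force: [0.1, -0.2, -1.3]
opening: 0.374
red [482.5 133. ] 510 106.7 126.86
green [430.2 -47.8] 2247 150.5 -140.59
orange [506.  -14.4] 545 74.1 -123.1
2.8667 [515.18139588 -10.37537416 139.10088784] [ 0.09409458 -0.62699463 -0.54561814] 0.3279476543752679
```

View pics/w2.png

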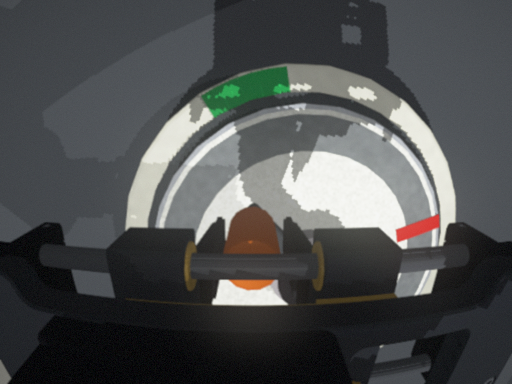

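Grip is nearly closed on the knob: knob (252,240), red (420,228), green (247,90). A script prints the circle offsets for the next moves.

```bash
cat > circ.py <<'E'
import sys,numpy as np
# usage: circ.py x0 y0 phi0deg inc inc ... (commanded start, degrees per row; n*inc allowed)
from h import AX
x0,y0,p=map(float,sys.argv[1:4]); 
inc=[]
for a in sys.argv[4:]:
    n,v=a.split("*") if "*" in a else (1,a); inc+=[float(v)]*int(n)
for d in inc:
    p+=d; q=AX+65*np.array([np.cos(np.radians(p)),np.sin(np.radians(p))])-[x0,y0]
    print("%.3f,%.3f"%tuple(q/1000),end="  ")
print("\nend phi",p)
E
python3 circ.py 515.05 -10.34 -118.45 0 0 0 3 6 9 12 "13*14"
python3 -m handwheel '[{"hand":0.02,"x":0,"y":0},{"hand":0.02,"x":0,"y":0},{"hand":0.02,"x":0,"y":0}]'; python3 -c "
from h import *; s=state();print(s)"
```

```text
0.000,0.001  0.000,0.001  0.000,0.001  0.004,-0.001  0.010,-0.003  0.020,-0.006  0.033,-0.007  0.049,-0.005  0.064,0.001  0.076,0.011  0.086,0.023  0.093,0.037  0.096,0.053  0.096,0.069  0.091,0.084  0.083,0.098  0.072,0.109  0.058,0.117  0.043,0.122  0.027,0.123  
end phi 93.55
{'t': 2.8667, 'joints': array([-1.48410756e-01,  4.55092637e-01,  1.92336536e+00,  9.41780870e-05,
        7.62378166e-01, -2.07286734e+00]), 'qvel': array([-0.0003003 ,  0.00544377,  0.00058844, -0.00402368, -0.00175062,
       -0.00104678]), 'tau': array([ 4.98534087e-01, -5.18957019e+01, -1.87381268e+01,  6.41273987e-02,
        1.23114763e-01, -1.02050795e-03]), 'eef_pos': array([515.18139588, -10.37537416, 139.10088784]), 'tcp_rot': array([3.14089820e+00, 3.06992822e-04, 1.92438840e+00]), 'ft_force': array([ 0.09409458, -0.62699463, -0.54561814]), 'moment': array([ 0.00724536, -0.00480549, -0.00215578]), 'opening': 0.3279476543752679}invalid input
```

```bash
python3 circ.py 608.05 26.66 -18.45 "20*14"
```

```text
0.003,0.016  0.003,0.032  -0.002,0.047  -0.010,0.061  -0.021,0.072  -0.035,0.080  -0.050,0.085  -0.066,0.086  -0.081,0.083  -0.096,0.076  -0.108,0.067  -0.118,0.054  -0.124,0.039  -0.126,0.024  -0.125,0.008  -0.120,-0.007  -0.112,-0.020  -0.100,-0.031  -0.086,-0.039  -0.071,-0.043  
end phi 261.55
```

```bash
python3 -m handwheel '[{"hand":0.02,"x":0.003,"y":0.016,"z":0,"spin":0},{"hand":0.02,"x":0.003,"y":0.032,"z":0,"spin":0},{"hand":0.02,"x":-0.002,"y":0.047,"z":0,"spin":0},{"hand":0.02,"x":-0.010,"y":0.061,"z":0,"spin":0},{"hand":0.02,"x":-0.021,"y":0.072,"z":0,"spin":0},{"hand":0.02,"x":-0.035,"y":0.080,"z":0,"spin":0},{"hand":0.02,"x":-0.050,"y":0.085,"z":0,"spin":0}]'; python3 m.py
python3 -m handwheel '[{"hand":0.02,"x":-0.016,"y":0.001,"z":0,"spin":0},{"hand":0.02,"x":-0.031,"y":-0.002,"z":0,"spin":0},{"hand":0.02,"x":-0.046,"y":-0.009,"z":0,"spin":0},{"hand":0.02,"x":-0.058,"y":-0.018,"z":0,"spin":0},{"hand":0.02,"x":-0.068,"y":-0.031,"z":0,"spin":0},{"hand":0.02,"x":-0.074,"y":-0.046,"z":0,"spin":0}]'; python3 m.py; python3 circ.py 484.05 65.66 163.55 "20*14"
```

```text
t: 4.5
eef_pos: [557.4, 111.5, 138.8]
tcp_rot: [-3.141, 0.001, 1.925]
ft_force: [-2.6, -15.5, 4.6]
opening: 0.312
t 4.5 [557.4 111.5 138.8] [ -2.6 -15.5   4.6] 0.312
tcp r 64.7 phi 80.3
red 895 108.0 -168.3 rel green 332.1
green 932 149.7 -136.9 rel green 3.5
orange 1258 57.4 91.2 rel green 231.6
t: 5.05
eef_pos: [483.3, 65.6, 138.9]
tcp_rot: [3.141, -0.0, 1.925]
ft_force: [3.0, 0.0, 3.9]
opening: 0.308
t 5.05 [483.3  65.6 138.9] [3.  0.  3.9] 0.308
tcp r 65.7 phi 164.2
red 727 108.0 -121.5 rel green 18.9
green 1945 150.7 -141.2 rel green 359.2
orange 544 73.7 169.9 rel green 310.3
-0.002,-0.015  -0.001,-0.031  0.004,-0.046  0.012,-0.059  0.024,-0.070  0.038,-0.078  0.053,-0.082  0.069,-0.083  0.084,-0.079  0.098,-0.072  0.110,-0.062  0.120,-0.049  0.125,-0.034  0.127,-0.018  0.126,-0.003  0.120,0.012  0.111,0.025  0.099,0.036  0.085,0.043  0.070,0.047  
end phi 443.55
```

Turntable is at about 14.7 rpm and heading for about 16, so I'll ease the crank to 13.5°/row.

```bash
python3 circ.py 484.05 65.66 163.55 "10*13.5";python3 circ.py 583.05 -5.34 298.55 "10*13.5"
```

```text
-0.002,-0.015  -0.001,-0.030  0.003,-0.044  0.011,-0.058  0.022,-0.069  0.035,-0.077  0.049,-0.082  0.064,-0.083  0.079,-0.081  0.094,-0.075  
end phi 298.55
0.007,0.005  0.017,0.016  0.024,0.030  0.028,0.045  0.028,0.060  0.025,0.075  0.018,0.088  0.008,0.100  -0.004,0.109  -0.018,0.115  
end phi 433.55
```

```bash
python3 -m handwheel '[{"hand":0.02,"x":-0.002,"y":-0.015,"z":0,"spin":0},{"hand":0.02,"x":-0.001,"y":-0.030,"z":0,"spin":0},{"hand":0.02,"x":0.003,"y":-0.044,"z":0,"spin":0},{"hand":0.02,"x":0.011,"y":-0.058,"z":0,"spin":0},{"hand":0.02,"x":0.022,"y":-0.069,"z":0,"spin":0},{"hand":0.02,"x":0.035,"y":-0.077,"z":0,"spin":0},{"hand":0.02,"x":0.049,"y":-0.082,"z":0,"spin":0},{"hand":0.02,"x":0.064,"y":-0.083,"z":0,"spin":0},{"hand":0.02,"x":0.079,"y":-0.081,"z":0,"spin":0},{"hand":0.02,"x":0.094,"y":-0.075,"z":0,"spin":0}]'; python3 m.py; python3 circ.py 578.05 -9.34 298.55 "20*13.5"
python3 -c "
from h import *
c=read_camera('top');cv2.imwrite('pics/t5.png',c['img'][140:265,165:290,::-1].repeat(4,0).repeat(4,1))
h=look(c);print(state()['t'],h)"
```

```text
t: 5.93
eef_pos: [578.8, -9.3, 138.8]
tcp_rot: [-3.141, -0.001, 1.923]
ft_force: [-4.6, 8.2, 5.6]
opening: 0.314
t 5.933 [578.8  -9.3 138.8] [-4.6  8.2  5.6] 0.314
tcp r 65.5 phi -60.5
green 2002 150.7 -140.2 rel green 0.2
orange 1255 63.1 -72.4 rel green 68.0
0.012,0.009  0.022,0.020  0.029,0.034  0.033,0.049  0.033,0.064  0.030,0.079  0.023,0.092  0.013,0.104  0.001,0.113  -0.013,0.119  -0.028,0.122  -0.043,0.121  -0.058,0.116  -0.071,0.109  -0.082,0.098  -0.090,0.085  -0.095,0.070  -0.097,0.055  -0.094,0.040  -0.089,0.026  
end phi 568.55
6.0333 {'green': (np.float64(437.65919825194663), np.float64(-56.376840937092716), 54), 'blue': (np.float64(627.9515157239498), np.float64(120.68635084598924), 68)}
```

View pics/t5.png

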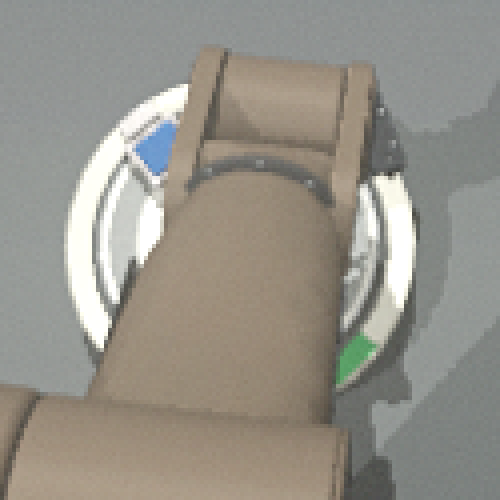

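Top view: the arm hides most of the disc. Red bar is out of sight on the far side for now, so I'll rely on the wrist view at the near half.

```bash
python3 -m handwheel '[{"hand":0.02,"x":0.012,"y":0.009,"z":0,"spin":0},{"hand":0.02,"x":0.022,"y":0.020,"z":0,"spin":0},{"hand":0.02,"x":0.029,"y":0.034,"z":0,"spin":0},{"hand":0.02,"x":0.033,"y":0.049,"z":0,"spin":0},{"hand":0.02,"x":0.033,"y":0.064,"z":0,"spin":0},{"hand":0.02,"x":0.030,"y":0.079,"z":0,"spin":0},{"hand":0.02,"x":0.023,"y":0.092,"z":0,"spin":0},{"hand":0.02,"x":0.013,"y":0.104,"z":0,"spin":0},{"hand":0.02,"x":0.001,"y":0.113,"z":0,"spin":0},{"hand":0.02,"x":-0.013,"y":0.119,"z":0,"spin":0},{"hand":0.02,"x":-0.028,"y":0.122,"z":0,"spin":0},{"hand":0.02,"x":-0.043,"y":0.121,"z":0,"spin":0},{"hand":0.02,"x":-0.058,"y":0.116,"z":0,"spin":0},{"hand":0.02,"x":-0.071,"y":0.109,"z":0,"spin":0},{"hand":0.02,"x":-0.082,"y":0.098,"z":0,"spin":0},{"hand":0.02,"x":-0.090,"y":0.085,"z":0,"spin":0},{"hand":0.02,"x":-0.095,"y":0.070,"z":0,"spin":0},{"hand":0.02,"x":-0.097,"y":0.055,"z":0,"spin":0},{"hand":0.02,"x":-0.094,"y":0.040,"z":0,"spin":0},{"hand":0.02,"x":-0.089,"y":0.026,"z":0,"spin":0}]'; python3 m.py; python3 circ.py 489.05 16.66 208.55 "20*13.5"
```

```text
t: 7.7
eef_pos: [488.3, 16.2, 138.9]
tcp_rot: [-3.14, -0.001, 1.925]
ft_force: [1.4, 2.0, 4.4]
opening: 0.313
t 7.7 [488.3  16.2 138.9] [1.4 2.  4.4] 0.313
tcp r 66.2 phi -151.5
red 295 118.2 132.0 rel green 272.4
green 2209 150.5 -140.9 rel green 359.5
orange 524 76.4 -152.2 rel green 348.2
0.009,-0.012  0.021,-0.023  0.034,-0.030  0.049,-0.033  0.064,-0.034  0.079,-0.030  0.093,-0.023  0.105,-0.014  0.114,-0.001  0.120,0.013  0.122,0.028  0.121,0.043  0.117,0.058  0.109,0.071  0.098,0.082  0.085,0.090  0.071,0.095  0.056,0.096  0.041,0.094  0.026,0.088  
end phi 478.55
```

Average 15.9 rpm including pauses. Easing to 12.5°/row, and counting the 6 s afresh from now.

```bash
python3 circ.py 489.05 16.66 208.55 "9*12.5"
```

```text
0.008,-0.012  0.019,-0.021  0.031,-0.028  0.045,-0.033  0.059,-0.034  0.073,-0.032  0.086,-0.027  0.098,-0.020  0.108,-0.010  
end phi 321.05
```

```bash
python3 -m handwheel '[{"hand":0.02,"x":0.008,"y":-0.012,"z":0,"spin":0},{"hand":0.02,"x":0.019,"y":-0.021,"z":0,"spin":0},{"hand":0.02,"x":0.031,"y":-0.028,"z":0,"spin":0},{"hand":0.02,"x":0.045,"y":-0.033,"z":0,"spin":0},{"hand":0.02,"x":0.059,"y":-0.034,"z":0,"spin":0},{"hand":0.02,"x":0.073,"y":-0.032,"z":0,"spin":0},{"hand":0.02,"x":0.086,"y":-0.027,"z":0,"spin":0},{"hand":0.02,"x":0.098,"y":-0.020,"z":0,"spin":0},{"hand":0.02,"x":0.108,"y":-0.010,"z":0,"spin":0}]'; python3 m.py; python3 circ.py 597.05 6.66 321.05 "20*12.5"
```

```text
t: 8.5
eef_pos: [597.5, 7.2, 138.8]
tcp_rot: [-3.141, -0.001, 1.923]
ft_force: [-6.4, 4.7, 6.9]
opening: 0.313
t 8.5 [597.5   7.2 138.8] [-6.4  4.7  6.9] 0.313
tcp r 65.1 phi -38.5
red 889 107.9 -151.9 rel green 348.5
green 436 147.3 -132.4 rel green 8.0
orange 1074 58.0 -48.4 rel green 92.0
0.008,0.012  0.013,0.025  0.014,0.039  0.013,0.053  0.009,0.067  0.002,0.079  -0.008,0.090  -0.019,0.098  -0.032,0.103  -0.046,0.106  -0.060,0.105  -0.074,0.102  -0.086,0.095  -0.097,0.086  -0.106,0.075  -0.112,0.062  -0.115,0.048  -0.115,0.034  -0.112,0.020  -0.106,0.008  
end phi 571.05
```

```bash
python3 -m handwheel '[{"hand":0.02,"x":0.008,"y":0.012,"z":0,"spin":0},{"hand":0.02,"x":0.013,"y":0.025,"z":0,"spin":0},{"hand":0.02,"x":0.014,"y":0.039,"z":0,"spin":0},{"hand":0.02,"x":0.013,"y":0.053,"z":0,"spin":0},{"hand":0.02,"x":0.009,"y":0.067,"z":0,"spin":0},{"hand":0.02,"x":0.002,"y":0.079,"z":0,"spin":0}]'; python3 m.py; python3 circ.py 599.05 85.66 36.05 "20*12.5"
```

```text
t: 9.05
eef_pos: [598.2, 86.2, 138.7]
tcp_rot: [-3.139, -0.0, 1.925]
ft_force: [-9.6, -7.3, 8.1]
opening: 0.308
t 9.05 [598.2  86.2 138.7] [-9.6 -7.3  8.1] 0.308
tcp r 64.4 phi 36.6
red 727 107.4 -103.3 rel green 37.1
orange 832 53.9 41.2 rel green 181.6
-0.010,0.011  -0.021,0.019  -0.034,0.024  -0.048,0.027  -0.062,0.026  -0.076,0.023  -0.088,0.016  -0.099,0.007  -0.108,-0.004  -0.114,-0.017  -0.117,-0.031  -0.117,-0.045  -0.114,-0.059  -0.108,-0.071  -0.100,-0.083  -0.089,-0.092  -0.076,-0.098  -0.063,-0.102  -0.049,-0.103  -0.035,-0.100  
end phi 286.05
```

14.7 rpm: holding 12.5°/row.

```bash
python3 -m handwheel '[{"hand":0.02,"x":-0.010,"y":0.011,"z":0,"spin":0},{"hand":0.02,"x":-0.021,"y":0.019,"z":0,"spin":0},{"hand":0.02,"x":-0.034,"y":0.024,"z":0,"spin":0},{"hand":0.02,"x":-0.048,"y":0.027,"z":0,"spin":0},{"hand":0.02,"x":-0.062,"y":0.026,"z":0,"spin":0},{"hand":0.02,"x":-0.076,"y":0.023,"z":0,"spin":0},{"hand":0.02,"x":-0.088,"y":0.016,"z":0,"spin":0},{"hand":0.02,"x":-0.099,"y":0.007,"z":0,"spin":0},{"hand":0.02,"x":-0.108,"y":-0.004,"z":0,"spin":0},{"hand":0.02,"x":-0.114,"y":-0.017,"z":0,"spin":0},{"hand":0.02,"x":-0.117,"y":-0.031,"z":0,"spin":0},{"hand":0.02,"x":-0.117,"y":-0.045,"z":0,"spin":0},{"hand":0.02,"x":-0.114,"y":-0.059,"z":0,"spin":0},{"hand":0.02,"x":-0.108,"y":-0.071,"z":0,"spin":0},{"hand":0.02,"x":-0.100,"y":-0.083,"z":0,"spin":0},{"hand":0.02,"x":-0.089,"y":-0.092,"z":0,"spin":0},{"hand":0.02,"x":-0.076,"y":-0.098,"z":0,"spin":0},{"hand":0.02,"x":-0.063,"y":-0.102,"z":0,"spin":0},{"hand":0.02,"x":-0.049,"y":-0.103,"z":0,"spin":0},{"hand":0.02,"x":-0.035,"y":-0.100,"z":0,"spin":0}]'; python3 circ.py 564.05 -14.34 286.05 "20*12.5"
```

```text
t: 10.77
eef_pos: [565.2, -15.0, 139.0]
tcp_rot: [3.141, 0.0, 1.923]
ft_force: [-0.7, 0.8, 3.7]
opening: 0.308
0.014,0.005  0.025,0.013  0.035,0.023  0.042,0.036  0.046,0.049  0.047,0.063  0.046,0.077  0.041,0.091  0.033,0.103  0.023,0.113  0.011,0.120  -0.002,0.125  -0.016,0.127  -0.030,0.126  -0.044,0.122  -0.056,0.115  -0.066,0.105  -0.074,0.094  -0.080,0.080  -0.082,0.067  
end phi 536.05
```

```bash
python3 -m handwheel '[{"hand":0.02,"x":0.014,"y":0.005,"z":0,"spin":0},{"hand":0.02,"x":0.025,"y":0.013,"z":0,"spin":0},{"hand":0.02,"x":0.035,"y":0.023,"z":0,"spin":0},{"hand":0.02,"x":0.042,"y":0.036,"z":0,"spin":0},{"hand":0.02,"x":0.046,"y":0.049,"z":0,"spin":0},{"hand":0.02,"x":0.047,"y":0.063,"z":0,"spin":0},{"hand":0.02,"x":0.046,"y":0.077,"z":0,"spin":0},{"hand":0.02,"x":0.041,"y":0.091,"z":0,"spin":0},{"hand":0.02,"x":0.033,"y":0.103,"z":0,"spin":0},{"hand":0.02,"x":0.023,"y":0.113,"z":0,"spin":0},{"hand":0.02,"x":0.011,"y":0.120,"z":0,"spin":0}]'; python3 m.py; python3 circ.py 575.05 105.66 63.55 "20*12.5"
```

```text
t: 11.68
eef_pos: [574.3, 105.8, 138.8]
tcp_rot: [-3.14, 0.001, 1.925]
ft_force: [-4.4, -10.0, 4.8]
opening: 0.314
t 11.683 [574.3 105.8 138.8] [ -4.4 -10.    4.8] 0.314
tcp r 64.4 phi 64.4
red 934 106.8 140.2 rel green 280.6
green 267 148.8 -131.2 rel green 9.2
orange 1018 55.5 72.7 rel green 213.1
-0.013,0.005  -0.027,0.007  -0.041,0.006  -0.055,0.002  -0.067,-0.005  -0.077,-0.015  -0.085,-0.026  -0.091,-0.040  -0.093,-0.053  -0.093,-0.068  -0.089,-0.081  -0.083,-0.094  -0.074,-0.105  -0.062,-0.113  -0.050,-0.119  -0.036,-0.123  -0.022,-0.123  -0.008,-0.120  0.005,-0.114  0.016,-0.105  
end phi 313.55
```

15.4 rpm average over the last 2.6 s; continuing the hold.

```bash
python3 -m handwheel '[{"hand":0.02,"x":-0.013,"y":0.005,"z":0,"spin":0},{"hand":0.02,"x":-0.027,"y":0.007,"z":0,"spin":0},{"hand":0.02,"x":-0.041,"y":0.006,"z":0,"spin":0},{"hand":0.02,"x":-0.055,"y":0.002,"z":0,"spin":0},{"hand":0.02,"x":-0.067,"y":-0.005,"z":0,"spin":0},{"hand":0.02,"x":-0.077,"y":-0.015,"z":0,"spin":0},{"hand":0.02,"x":-0.085,"y":-0.026,"z":0,"spin":0},{"hand":0.02,"x":-0.091,"y":-0.040,"z":0,"spin":0},{"hand":0.02,"x":-0.093,"y":-0.053,"z":0,"spin":0},{"hand":0.02,"x":-0.093,"y":-0.068,"z":0,"spin":0},{"hand":0.02,"x":-0.089,"y":-0.081,"z":0,"spin":0},{"hand":0.02,"x":-0.083,"y":-0.094,"z":0,"spin":0}]'; python3 m.py; python3 circ.py 492.05 11.66 213.55 "20*12.5"
```

```text
t: 12.73
eef_pos: [491.3, 11.2, 138.9]
tcp_rot: [-3.14, -0.001, 1.924]
ft_force: [1.2, 1.6, 5.6]
opening: 0.311
t 12.733 [491.3  11.2 138.9] [1.2 1.6 5.6] 0.311
tcp r 66.2 phi -146.5
red 880 108.0 -126.6 rel green 13.8
green 2225 150.5 -140.8 rel green 359.6
orange 556 76.4 -147.9 rel green 352.5
0.009,-0.011  0.021,-0.019  0.033,-0.025  0.047,-0.029  0.061,-0.029  0.075,-0.026  0.088,-0.020  0.099,-0.011  0.108,-0.000  0.115,0.012  0.119,0.026  0.119,0.040  0.117,0.054  0.112,0.067  0.103,0.079  0.093,0.088  0.081,0.095  0.067,0.100  0.053,0.101  0.039,0.099  
end phi 463.55
```

```bash
python3 -m handwheel '[{"hand":0.02,"x":0.009,"y":-0.011,"z":0,"spin":0},{"hand":0.02,"x":0.021,"y":-0.019,"z":0,"spin":0},{"hand":0.02,"x":0.033,"y":-0.025,"z":0,"spin":0},{"hand":0.02,"x":0.047,"y":-0.029,"z":0,"spin":0},{"hand":0.02,"x":0.061,"y":-0.029,"z":0,"spin":0},{"hand":0.02,"x":0.075,"y":-0.026,"z":0,"spin":0},{"hand":0.02,"x":0.088,"y":-0.020,"z":0,"spin":0},{"hand":0.02,"x":0.099,"y":-0.011,"z":0,"spin":0},{"hand":0.02,"x":0.108,"y":0,"z":0,"spin":0},{"hand":0.02,"x":0.115,"y":0.012,"z":0,"spin":0},{"hand":0.02,"x":0.119,"y":0.026,"z":0,"spin":0},{"hand":0.02,"x":0.119,"y":0.040,"z":0,"spin":0},{"hand":0.02,"x":0.117,"y":0.054,"z":0,"spin":0},{"hand":0.02,"x":0.112,"y":0.067,"z":0,"spin":0},{"hand":0.02,"x":0.103,"y":0.079,"z":0,"spin":0},{"hand":0.02,"x":0.093,"y":0.088,"z":0,"spin":0},{"hand":0.02,"x":0.081,"y":0.095,"z":0,"spin":0},{"hand":0.02,"x":0.067,"y":0.100,"z":0,"spin":0},{"hand":0.02,"x":0.053,"y":0.101,"z":0,"spin":0},{"hand":0.02,"x":0.039,"y":0.099,"z":0,"spin":0}]'; python3 circ.py 531.05 110.66 103.55 "6*12.5" 10 8 "12*6"
```

```text
t: 14.45
eef_pos: [531.0, 110.6, 138.9]
tcp_rot: [3.141, 0.001, 1.925]
ft_force: [2.7, -8.7, 2.8]
opening: 0.31
-0.013,-0.005  -0.025,-0.012  -0.035,-0.022  -0.043,-0.034  -0.048,-0.047  -0.050,-0.061  -0.049,-0.073  -0.047,-0.081  -0.045,-0.088  -0.042,-0.094  -0.038,-0.100  -0.034,-0.105  -0.029,-0.110  -0.024,-0.115  -0.018,-0.118  -0.012,-0.122  -0.006,-0.124  0.000,-0.126  0.007,-0.127  0.014,-0.128  
end phi 268.55
```

```bash
python3 -m handwheel '[{"hand":0.02,"x":-0.013,"y":-0.005,"z":0,"spin":0},{"hand":0.02,"x":-0.025,"y":-0.012,"z":0,"spin":0},{"hand":0.02,"x":-0.035,"y":-0.022,"z":0,"spin":0},{"hand":0.02,"x":-0.043,"y":-0.034,"z":0,"spin":0},{"hand":0.02,"x":-0.048,"y":-0.047,"z":0,"spin":0},{"hand":0.02,"x":-0.050,"y":-0.061,"z":0,"spin":0},{"hand":0.02,"x":-0.049,"y":-0.073,"z":0,"spin":0},{"hand":0.02,"x":-0.047,"y":-0.081,"z":0,"spin":0},{"hand":0.02,"x":-0.045,"y":-0.088,"z":0,"spin":0},{"hand":0.02,"x":-0.042,"y":-0.094,"z":0,"spin":0},{"hand":0.02,"x":-0.038,"y":-0.100,"z":0,"spin":0},{"hand":0.02,"x":-0.034,"y":-0.105,"z":0,"spin":0},{"hand":0.02,"x":-0.029,"y":-0.110,"z":0,"spin":0}]'; python3 m.py; python3 circ.py 502.05 0.66 226.55 "20*6"
```

```text
t: 15.53
eef_pos: [501.4, -0.3, 138.9]
tcp_rot: [-3.139, -0.0, 1.925]
ft_force: [-6.0, -6.0, 9.9]
opening: 0.312
t 15.533 [ 5.014e+02 -3.000e-01  1.389e+02] [-6.  -6.   9.9] 0.312
tcp r 65.9 phi -133.2
red 379 112.4 124.5 rel green 264.9
green 2243 150.5 -140.8 rel green 359.6
orange 618 75.3 -136.9 rel green 3.5
0.005,-0.005  0.011,-0.008  0.017,-0.012  0.023,-0.014  0.029,-0.016  0.036,-0.017  0.043,-0.018  0.050,-0.018  0.056,-0.017  0.063,-0.015  0.069,-0.013  0.076,-0.010  0.081,-0.006  0.087,-0.002  0.092,0.002  0.096,0.008  0.100,0.013  0.103,0.019  0.106,0.025  0.108,0.032  
end phi 346.55
```

```bash
python3 -m handwheel '[{"hand":0.02,"x":0.005,"y":-0.005,"z":0,"spin":0},{"hand":0.02,"x":0.011,"y":-0.008,"z":0,"spin":0},{"hand":0.02,"x":0.017,"y":-0.012,"z":0,"spin":0},{"hand":0.02,"x":0.023,"y":-0.014,"z":0,"spin":0},{"hand":0.02,"x":0.029,"y":-0.016,"z":0,"spin":0},{"hand":0.02,"x":0.036,"y":-0.017,"z":0,"spin":0}]'; python3 m.py; python3 circ.py 538.05 -16.34 262.55 "20*5"
```

```text
t: 16.08
eef_pos: [538.6, -17.5, 139.0]
tcp_rot: [3.142, 0.001, 1.924]
ft_force: [-1.6, -6.1, 6.1]
opening: 0.312
t 16.083 [538.6 -17.5 139. ] [-1.6 -6.1  6.1] 0.312
tcp r 65.7 phi -96.9
red 626 107.5 151.7 rel green 292.1
green 2197 150.5 -140.4 rel green 0.0
orange 924 71.0 -105.8 rel green 34.6
0.006,-0.001  0.011,-0.001  0.017,-0.000  0.023,0.001  0.028,0.002  0.033,0.004  0.039,0.006  0.043,0.009  0.048,0.013  0.052,0.016  0.056,0.020  0.060,0.025  0.063,0.029  0.066,0.034  0.069,0.039  0.070,0.045  0.072,0.050  0.073,0.056  0.073,0.061  0.073,0.067  
end phi 362.55
```

```bash
python3 -m handwheel '[{"hand":0.02,"x":0.006,"y":-0.001,"z":0,"spin":0},{"hand":0.02,"x":0.011,"y":-0.001,"z":0,"spin":0},{"hand":0.02,"x":0.017,"y":0,"z":0,"spin":0},{"hand":0.02,"x":0.023,"y":0.001,"z":0,"spin":0},{"hand":0.02,"x":0.028,"y":0.002,"z":0,"spin":0},{"hand":0.02,"x":0.033,"y":0.004,"z":0,"spin":0}]'; python3 m.py; python3 circ.py 571.05 -12.34 292.55 "20*5"
```

```text
t: 16.63
eef_pos: [571.7, -12.6, 138.9]
tcp_rot: [3.141, -0.0, 1.924]
ft_force: [-0.2, 0.4, 5.4]
opening: 0.311
t 16.633 [571.7 -12.6 138.9] [-0.2  0.4  5.4] 0.311
tcp r 65.4 phi -67.3
red 733 107.8 170.4 rel green 310.8
green 2043 150.7 -140.3 rel green 0.1
orange 1244 64.7 -79.0 rel green 61.4
0.006,0.002  0.010,0.005  0.015,0.009  0.019,0.012  0.023,0.016  0.027,0.021  0.030,0.025  0.033,0.030  0.036,0.035  0.037,0.041  0.039,0.046  0.040,0.052  0.040,0.057  0.040,0.063  0.040,0.069  0.039,0.074  0.037,0.080  0.035,0.085  0.033,0.090  0.030,0.095  
end phi 392.55
```

```bash
python3 -m handwheel '[{"hand":0.02,"x":0.006,"y":0.002,"z":0,"spin":0},{"hand":0.02,"x":0.010,"y":0.005,"z":0,"spin":0},{"hand":0.02,"x":0.015,"y":0.009,"z":0,"spin":0},{"hand":0.02,"x":0.019,"y":0.012,"z":0,"spin":0},{"hand":0.02,"x":0.023,"y":0.016,"z":0,"spin":0},{"hand":0.02,"x":0.027,"y":0.021,"z":0,"spin":0},{"hand":0.02,"x":0.030,"y":0.025,"z":0,"spin":0},{"hand":0.02,"x":0.033,"y":0.030,"z":0,"spin":0},{"hand":0.02,"x":0.036,"y":0.035,"z":0,"spin":0},{"hand":0.02,"x":0.037,"y":0.041,"z":0,"spin":0}]'; python3 m.py; python3 circ.py 608.05 28.66 342.55 "20*5"
```

```text
t: 17.52
eef_pos: [608.1, 28.8, 138.9]
tcp_rot: [-3.141, -0.001, 1.924]
ft_force: [-0.7, -0.1, 6.3]
opening: 0.315
t 17.517 [608.1  28.8 138.9] [-0.7 -0.1  6.3] 0.315
tcp r 64.5 phi -17.1
red 577 101.4 -169.4 rel green 331.0
orange 709 56.3 -23.9 rel green 116.5
0.002,0.005  0.003,0.011  0.003,0.016  0.003,0.022  0.003,0.028  0.002,0.033  0.000,0.039  -0.002,0.044  -0.004,0.049  -0.007,0.054  -0.010,0.059  -0.014,0.063  -0.018,0.067  -0.022,0.071  -0.027,0.074  -0.032,0.077  -0.037,0.079  -0.042,0.081  -0.048,0.083  -0.053,0.083  
end phi 442.55
```

```bash
python3 -m handwheel '[{"hand":0.02,"x":0.002,"y":0.005,"z":0,"spin":0},{"hand":0.02,"x":0.003,"y":0.011,"z":0,"spin":0},{"hand":0.02,"x":0.003,"y":0.016,"z":0,"spin":0},{"hand":0.02,"x":0.003,"y":0.022,"z":0,"spin":0},{"hand":0.02,"x":0.003,"y":0.028,"z":0,"spin":0},{"hand":0.02,"x":0.002,"y":0.033,"z":0,"spin":0},{"hand":0.02,"x":0,"y":0.039,"z":0,"spin":0},{"hand":0.02,"x":-0.002,"y":0.044,"z":0,"spin":0}]'; python3 m.py
```

```text
t: 18.23
eef_pos: [605.7, 72.6, 138.8]
tcp_rot: [-3.14, -0.0, 1.924]
ft_force: [-3.4, -2.3, 6.8]
opening: 0.313
t 18.233 [605.7  72.6 138.8] [-3.4 -2.3  6.8] 0.313
tcp r 64.2 phi 22.8
red 258 92.8 -155.9 rel green 344.5
orange 802 52.9 24.8 rel green 165.2
```

```bash
python3 -m handwheel '[{"hand":0.02,"x":-0.002,"y":0.005,"z":0,"spin":0},{"hand":0.02,"x":-0.005,"y":0.010,"z":0,"spin":0},{"hand":0.02,"x":-0.008,"y":0.015,"z":0,"spin":0},{"hand":0.02,"x":-0.012,"y":0.019,"z":0,"spin":0},{"hand":0.02,"x":-0.016,"y":0.023,"z":0,"spin":0},{"hand":0.02,"x":-0.020,"y":0.027,"z":0,"spin":0},{"hand":0.02,"x":-0.025,"y":0.030,"z":0,"spin":0},{"hand":0.02,"x":-0.025,"y":0.030,"z":0,"spin":0},{"hand":0.02,"x":-0.025,"y":0.030,"z":0,"spin":0},{"hand":0.02,"x":-0.025,"y":0.030,"z":0,"spin":0},{"hand":0.02,"x":-0.025,"y":0.030,"z":0,"spin":0},{"hand":0.02,"x":-0.025,"y":0.030,"z":0,"spin":0},{"hand":0.02,"x":-0.025,"y":0.030,"z":0,"spin":0},{"hand":0.02,"x":-0.025,"y":0.030,"z":0,"spin":0}]'; python3 m.py; cp $(ls -t pics/w_*|head -1) pics/last.png
```

```text
t: 19.45
eef_pos: [581.0, 101.9, 138.8]
tcp_rot: [-3.141, 0.0, 1.924]
ft_force: [-2.1, -4.8, 7.7]
opening: 0.313
t 19.45 [581.  101.9 138.8] [-2.1 -4.8  7.7] 0.313
tcp r 64.2 phi 57.5
red 661 104.4 -142.4 rel green 358.0
green 99 146.6 -129.8 rel green 10.6
orange 1045 54.3 65.1 rel green 205.5
```

View pics/last.png

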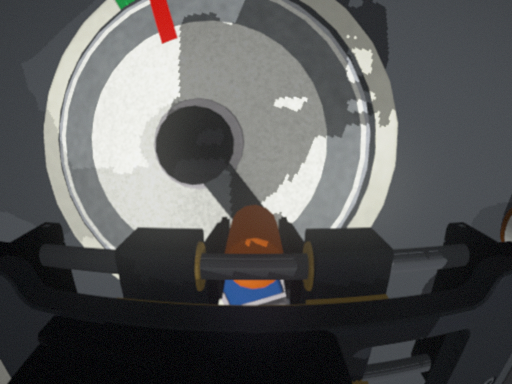

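Red bar end is at (158,5), next to the green sector's corner (125,3) with the rest of the sector cut off by the image edge; measured −2° from mid-green. Release and rise.

```bash
python3 -m handwheel '[{"hand":0.034,"x":0,"y":0,"z":0,"spin":0},{"hand":0.045,"x":0,"y":0,"z":0,"spin":0},{"hand":0.06,"x":0,"y":0,"z":0,"spin":0},{"hand":0.06,"x":0,"y":0,"z":0,"spin":0},{"hand":0.06,"x":0,"y":0,"z":0,"spin":0},{"hand":0.06,"x":0,"y":0,"z":0.02,"spin":0},{"hand":0.06,"x":0,"y":0,"z":0.05,"spin":0},{"hand":0.06,"x":0,"y":0,"z":0.085,"spin":0},{"hand":0.06,"x":0,"y":0,"z":0.12,"spin":0},{"hand":0.06,"x":0,"y":0,"z":0.15,"spin":0},{"hand":0.06,"x":-0.04,"y":-0.01,"z":0.15,"spin":0},{"hand":0.06,"x":-0.08,"y":-0.02,"z":0.15,"spin":0},{"hand":0.06,"x":-0.08,"y":-0.02,"z":0.15,"spin":0},{"hand":0.06,"x":-0.08,"y":-0.02,"z":0.15,"spin":0},{"hand":0.06,"x":-0.08,"y":-0.02,"z":0.15,"spin":0},{"hand":0.06,"x":-0.08,"y":-0.02,"z":0.15,"spin":0}]'; python3 m.py; cp $(ls -t pics/w_*|head -1) pics/last2.png; python3 -m handwheel '[{"hand":0.06,"x":0,"y":0,"z":0,"spin":0},{"hand":0.06,"x":0,"y":0,"z":0,"spin":0},{"hand":0.06,"x":0,"y":0,"z":0,"spin":0},{"hand":0.06,"x":0,"y":0,"z":0,"spin":0},{"hand":0.06,"x":0,"y":0,"z":0,"spin":0},{"hand":0.06,"x":0,"y":0,"z":0,"spin":0}]'>/dev/null; python3 m.py
```

```text
t: 20.83
eef_pos: [502.0, 82.8, 288.7]
tcp_rot: [3.141, 0.0, 1.924]
ft_force: [0.2, 0.2, 0.5]
opening: 0.631
t 20.833 [502.   82.8 288.7] [0.2 0.2 0.5] 0.631
tcp r 56.6 phi 141.7
red 309 108.5 -142.4 rel green 358.0
green 791 150.9 -140.8 rel green 359.6
t 21.383 [501.1  82.7 288.6] [-0.5 -0.1 -0.9] 0.632
tcp r 57.3 phi 142.4
red 310 108.8 -142.4 rel green 358.0
green 797 150.9 -140.8 rel green 359.6
```

View pics/last2.png

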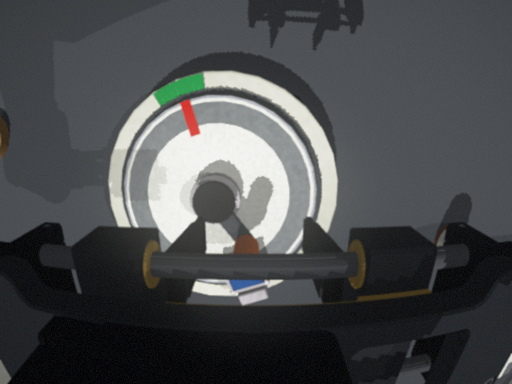

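Red bar (190,118) points at the middle of the green sector (180,88) and is at rest. The knob is free and the gripper is clear. Handing in.

```bash
python3 -c "
from cell import job_done; print(job_done())"
```

```text
the job is handed in; nothing more can be done
None
```

The job is handed in at about 21.4 s. The turntable was run up, held near 15 rpm, and stopped with the red bar in the green sector.

- **Speed hold:** Wrist-camera averages of the red bar between about t = 5 and t = 12.7 s were 14.7 to 15.9 rpm. I kept the same crank rate until about t = 15 s. I saw no sign of it nearing 25 rpm.
- **Stop:** I slowed the crank, crept the bar in and held the crank still. I then opened the gripper, rose 150 mm and moved clear. Two pictures 0.55 s apart both put the bar 1.6° from mid-sector (limit 11.5°), so it is at rest.
- **Forces:** The wrist readings I took between moves stayed below 20 N, and the final reading was near zero.

**Not fully confirmed:**
- The bar was hidden for about half of each turn, so speed there is inferred from averages over the gap and was not measured directly.
- The bar's centre measured about 107 mm from the axis, not the 99 mm the description implies. I used only its angle, so this did not affect the stop.
- I did not check the rub head's height or the bystanders with a last picture. The gripper kept well above the cage tops and away from the bystanders throughout.

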